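# Hold the fitting setting master in the optical gauge's slot

## Task

Three flat steel setting masters hang in the comb rack: pick the one whose blade closely fits the slot in the top of the optical gauge's guard hood (the middle one of the three blade widths) and leave the other two in the rack where they are. Pass its blade straight down through the slot and hold it there upright and still, with the dark groove line round the blade level with the top of the hood, so that the light beam can read it. Finish while still gripping it: do not let go, do not let it rest on the hood and do not press it against the slot's sides.

Things in the scene. Friction and masses are not known exactly. Their poses are not given: they have to be found in the camera images.
- master_16: Setting master, with the narrow blade: steel blade 16 mm (y) x 8 mm (x), 62 mm long, under a black grip head 52 (y) x 18 (x) x 36 mm high, the same on all three. Dark groove line round the blade 40 mm above its tip; lowest 4 mm rounded. Origin: centre of the head's underside, z up; a half turn about z looks the same. Hangs loose in any of the rack's places. 0.08 to 0.27 kg.
- master_26: Setting master, with the middle blade, the one that fits: steel blade 26 mm (y) x 8 mm (x), 62 mm long, under a black grip head 52 (y) x 18 (x) x 36 mm high, the same on all three. Dark groove line round the blade 40 mm above its tip; lowest 4 mm rounded. Origin: centre of the head's underside, z up; a half turn about z looks the same. Hangs loose in any of the rack's places. 0.08 to 0.27 kg.
- master_36: Setting master, with the wide blade: steel blade 36 mm (y) x 8 mm (x), 62 mm long, under a black grip head 52 (y) x 18 (x) x 36 mm high, the same on all three. Dark groove line round the blade 40 mm above its tip; lowest 4 mm rounded. Origin: centre of the head's underside, z up; a half turn about z looks the same. Hangs loose in any of the rack's places. 0.08 to 0.27 kg.
- master_26_tip (a point): Centre of the lower end of the 26 mm blade, 62 mm below the origin of master_26; same axes as the master.
- rack: Fixed wooden comb rack: base 70 (x) x 260 (y) x 12 mm, four posts 16 (x) x 30 (y) mm, tops 80 mm above the table, three 40 mm gaps 70 mm apart along y. In each gap a master's blade hangs, its head's ends on the post tops, its y along the rack's y (within 3 degrees). Lift 70 mm straight up to free it. Origin: centre of the underside.
- gauge: Fixed optical gauge with guard hood: closed box 120 (x) x 160 (y) x 110 mm high, grey ends, glazed sides, flat aluminium top plate 10 mm thick with one through slot in its middle. Empty inside down to 90 mm below the top. Origin: centre of the underside; y along the slot, z up.
- gauge_slot (a point): Centre of the slot's mouth, in the plane of the hood's top face, 110 mm above the table. The slot is 28 mm long (along y) x 10 mm wide (along x), with a 3 mm chamfer round its upper edge; z up.
There are look-alikes about, which are no part of the job. What is shaped like the master_26 but yellow is not meant.

How it is judged:
By the outcome, as a careful person would: the job done as asked, in the order asked, and still so for the second after the job is handed in, while the arm keeps its last pose, push and grip.
It also fails if it takes over 45 s, if anything falls off the work surface, if the arm or the gripper's body presses on something with over 40 N, if the wrist force passes 120 N, or if a joint passes its speed limit or range.

## Robot

A 6-joint arm with a two-finger parallel gripper is mounted at the origin on the work surface. World frame = base frame: x ahead of the robot, y to its left, z up, the work surface at z = 0. Lengths are in m, angles in rad, forces in N, time in s.
With the tool pointing down it reaches from about 0.375 to 0.9 m from the base axis. Payload 3.1 kg.
Tool frame: the origin (TCP) lies where the fingers leave the gripper's body, on its centre line; the fingertips stand 73 mm ahead of it and the grasp point (between the pads) lies 54 mm ahead of it; z points along the fingers, y is the line along which they close (so a half turn about z gives the same grasp; the last joint's range is limited). The gripper opens to 85 mm and grips with 20 to 120 N. Pads are 22 mm wide; open, the fingers measure 114 mm over their backs; the gripper's body (76 mm by 85 mm) begins 54 mm behind the grasp point. The pads swing forward as they close: fully open they stand 13 mm farther back than shut.
Start: joints at [1.127, 0.527, 1.433, -0, 1.181, -0.178], TCP at [0.164, 0.603, 0.304] pointing down, gripper open.
Joint ranges: [-3.08, 3.08], [-0.75, 2.2], [0.22, 2.44], [-1.43, 4.57], [0, 2.65], [-2.85, 2.85]. Speed limits (rad/s): [2.79, 2.79, 3.14, 3.14, 3.14, 3.14].

## Interface

Orientations are given as a unit quaternion [x, y, z, w].
In Python, from station import manip gives the robot as it stands.
- The arm moves only by the shell command python3 -m crank 'ROWS' [FORCE]. ROWS is JSON, a list of rows, each an object with "dp": the shift along the tool's x, y, z normalised to -1 to 1, where 1 is 50 cm, a list of three; "delta_rot": the turn, a rotation vector about the tool's x, y, z normalised to -1 to 1, where 1 is 2 pi rad, a list of three; "fingers": the opening, from -1 (shut) to 1 (fully open). A call has 1 to 12 rows; each row shifts and turns the commanded pose from where the row before left it, along the tool's axes as they then stand; what a row does not reach is not made up. A row lasts 1/12 s, in which the tool goes at most 41.7 mm and 7.16 degrees, less where a joint would pass 70% of its speed; a pose out of reach is approached as far as the arm can. A call with a number of a shift or a turn outside -1 to 1 is refused whole. A call with a gripper value outside its range is refused whole. The fingers move at their own pace and stop on an object; FORCE is the grip in N (left out, the last holds). Time passes only in rows, so rows that do not move let the fingers close. It gives the time, the measured TCP pose, the force, the opening and the grip force at its end, in the units of the state.
- manip.sense(): the state, without advancing time (a new reading comes with each control period).
- manip.snapshot(name): name is "side" or "top"; returns (picture, depth): 384x512x3 uint8, red, green, blue; 384x512 float32, m along the optical axis (not along the pixel's ray), 0 where there is no reading.
- manip.camera_model(name): a dict with "fx", "fy", "cx", "cy" (pixels), "origin" and "attitude" of the camera in the world. Camera axes: x right, y up, looking along -z (the intrinsics and any distortion apply to the point x, -y, -z); pixel columns grow to the right and rows downward; lengths in m; the calibration is good to about 2 mm. A picture is of the moment at which its call begins. camera_model takes no time and is no camera call.
- manip.sign_off(): hands the job in; it is judged then, once.
The state is a dict: "t": time; "q": joint angles; "qd": joint speeds; "tau": joint torques, N m; "tcp_pos": TCP position; "tool_rot": TCP orientation; "force": force on the tool from outside, world axes, zero at the start; "ft_torque": the same for the moment, N m; "finger_gap": opening from 0.0 (shut) to 1.0 (fully open); "gripper_force": force on a finger pad.
Only numpy, scipy, OpenCV 4.12 (cv2) and the standard library are available. Lean on these libraries where they do the work, as an engineer would, in place of code of your own. Each camera call takes 0.05 s, during which the arm holds its last target. There are 200 camera calls.

## Working session

There is one attempt and no reset: what is moved stays moved. The work goes in short steps, Python scripts to look and compute and a shell command to move; the robot and the scene stay as the last step left them, time stands still between calls to the robot, and variables do not carry over. Pictures are saved under pics/ and viewed, at most 10 in all, crops included, and the job is handed in when it is done.

```bash
mkdir -p pics; ls
cat > h.py <<'E'
import numpy as np, cv2
from scipy.spatial.transform import Rotation as R
from station import manip
def cam(n):
    c=manip.camera_model(n); a=np.array(c["attitude"],float)
    M=a if a.shape==(3,3) else R.from_quat(a).as_matrix()
    return c,M,np.array(c["origin"])
def shot(n,f):
    p,d=manip.snapshot(n); cv2.imwrite(f"pics/{f}.png",p[:,:,::-1]); np.save(f"pics/{f}.npy",d); return p,d
def cloud(n,d):
    c,M,o=cam(n); v,u=np.mgrid[:d.shape[0],:d.shape[1]]
    P=np.stack([(u-c["cx"])/c["fx"]*d,-(v-c["cy"])/c["fy"]*d,-d],-1)
    return P@M.T+o
def proj(n,p):
    c,M,o=cam(n); q=(np.array(p)-o)@M
    return np.stack([c["cx"]+c["fx"]*q[...,0]/-q[...,2], c["cy"]+c["fy"]*q[...,1]/q[...,2]],-1)
E
python3 - <<'E'
from h import *
print(manip.sense())
for n in("side","top"):
    print(manip.camera_model(n)); shot(n,n+"0")
E
```

```text
pics
{'t': 0.0, 'q': array([ 1.12650319e+00,  5.28442843e-01,  1.43391892e+00,  3.00087723e-06,
        1.18141094e+00, -1.78490751e-01]), 'qd': array([ 1.01714985e-03,  1.26420774e-03,  1.50230269e-03, -5.43646161e-04,
       -6.14910433e-06, -6.54878990e-04]), 'tau': array([-7.50945346e-04, -4.42346942e+01, -1.78024381e+01, -1.77695938e-04,
        8.54522281e-03,  8.10853635e-06]), 'tcp_pos': array([0.16389299, 0.60253633, 0.3029425 ]), 'tool_rot': array([ 1.32510792e-01,  9.91180963e-01, -1.03717670e-03, -3.35286361e-04]), 'force': array([ 0.47462834,  0.76990587, -0.78117527]), 'ft_torque': array([ 0.00717459, -0.00578172,  0.02554611]), 'gripper_force': 0.0, 'finger_gap': 0.9995980061654488}
{'fx': 381.4291714927698, 'fy': 381.4291714927698, 'cx': 258.1979832457905, 'cy': 191.70111205322462, 'origin': array([0.43665382, 0.64239035, 0.52856852]), 'attitude': array([-0.04139029,  0.45355003,  0.88794368, -0.06430576])}
{'fx': 417.14951517376784, 'fy': 417.14951517376784, 'cx': 253.80913161162056, 'cy': 187.70260307107003, 'origin': array([0.39232137, 0.01618025, 1.12118368]), 'attitude': array([-0.053512  ,  0.04276735,  0.71265308, -0.69816402])}
```

View pics/side0.png

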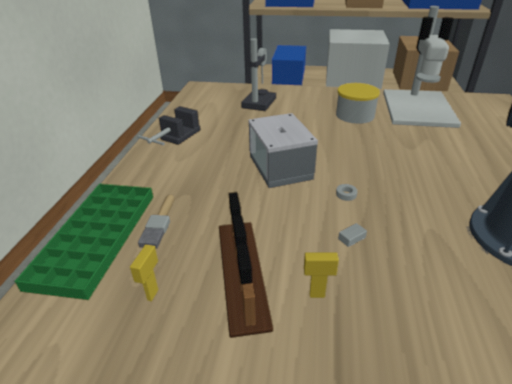

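View pics/top0.png

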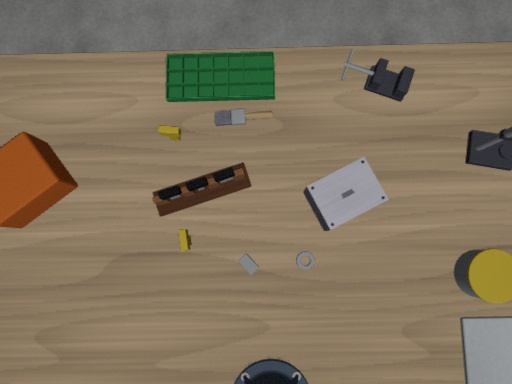

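Run:
```python
from h import *
a=cv2.imread("pics/side0.png")[180:335,200:290]; b=cv2.imread("pics/top0.png")[155:225,145:260]
a=cv2.resize(a,None,fx=3.8,fy=3.8,interpolation=cv2.INTER_CUBIC); b=cv2.resize(b,(450,274),interpolation=cv2.INTER_CUBIC)
o=np.zeros((max(a.shape[0],274),a.shape[1]+450,3),np.uint8); o[:a.shape[0],:a.shape[1]]=a;o[:274,a.shape[1]:]=b
cv2.imwrite("pics/crop1.png",o); print(o.shape)
P=cloud("top",np.load("pics/top0.npy"))
for nm,(u,v) in dict(h1=(170,192),h2=(197,184),h3=(224,175),slot=(348,194),g1=(312,187),g2=(363,161),g3=(385,198),g4=(331,226),y1=(169,131),y2=(184,240),rkL=(157,205),rkR=(246,175)).items(): print(nm,P[v,u].round(4))
print(manip.sense()['t'])
```

```text
(589, 792, 3)
h1 [0.5244 0.2349 0.1144]
h2 [0.5421 0.1683 0.1181]
h3 [0.5634 0.1025 0.1153]
slot [ 0.5112 -0.1995  0.1057]
g1 [ 0.5294 -0.1116  0.1125]
g2 [ 0.5904 -0.2379  0.1158]
g3 [ 0.4991 -0.2878  0.1091]
g4 [ 0.434  -0.154   0.1094]
y1 [0.682  0.2421 0.099 ]
y2 [0.4076 0.2032 0.0985]
rkL [0.5035 0.292  0.0113]
rkR [0.5792 0.0519 0.0143]
0.1
```

View pics/crop1.png

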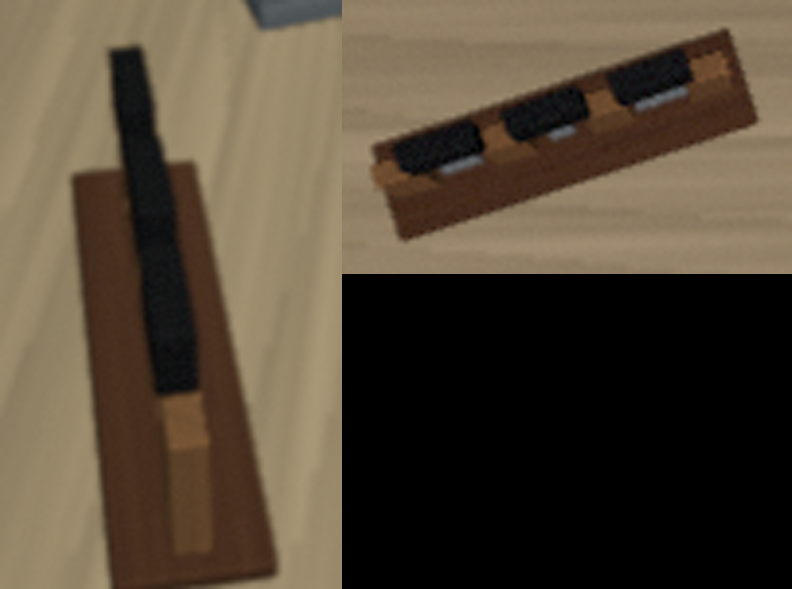

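Candidates (top image): black heads at (170,192) with a medium blade, (197,184) with a narrow one, and (224,175) with a wide one. Yellow look-alikes are at (169,131) and (184,240). The crop shows visible blade widths of about 45, 30 and 53 px, so the 26 mm master is the left head at (170,192). Next I'll measure it precisely.

```bash
cat >> h.py <<'E'
def plane(n,uv,z):
    c,M,o=cam(n); uv=np.atleast_2d(uv).astype(float)
    r=np.stack([(uv[:,0]-c["cx"])/c["fx"],-(uv[:,1]-c["cy"])/c["fy"],-np.ones(len(uv))],-1)@M.T
    return o+r*((z-o[2])/r[:,2])[:,None]
E
python3 - <<'E'
from h import *
p=cv2.imread("pics/top0.png"); P=cloud("top",np.load("pics/top0.npy"))
def rect(m,z,nm):
    v,u=np.nonzero(m); X=plane("top",np.c_[u,v],z)[:,:2]
    r=cv2.minAreaRect((X*1000).astype(np.float32)); 
    w=np.linalg.eigh(np.cov(X.T)); a=np.degrees(np.arctan2(*w[1][::-1,1]))
    print(nm,len(u),"mean",X.mean(0).round(4),"rect",np.round(r[0],1),np.round(r[1],1),round(r[2],2),"pca",a.round(2), "sz",(np.sqrt(w[0]*12)*1000).round(1))
g=p.max(2)
V,U=np.mgrid[:384,:512]
for nm,u,v in(("h1",170,192),("h2",197,184),("h3",224,175)):
    box=(abs(U-u)<14)&(abs(V-v)<11)
    rect(box&(P[...,2]>.103)&(g<60),.116,nm)
    rect(box&(g<50),.116,nm+"dark")
box=(abs(U-347)<50)&(abs(V-194)<45)
m=(box&(P[...,2]>.1)&(P[...,2]<.125)).astype(np.uint8)
rect(m,.110,"gauge")
print(p[186:202,338:358].mean(2).astype(int))
E
```

```text
h1 175 mean [0.5252 0.2388] rect [525.  238.6] [19.6 53.2] 17.47 pca 107.22 sz [19.8 53.3]
h1dark 218 mean [0.5234 0.2367] rect [521.7 236.5] [29.6 54.9] 21.74 pca 106.63 sz [24.6 53.3]
h2 168 mean [0.5455 0.1713] rect [545.2 171.6] [19.6 51.7] 17.47 pca 108.06 sz [19.7 51.4]
h2dark 212 mean [0.5436 0.17  ] rect [542.7 169.4] [30.  53.3] 25.79 pca 107.36 sz [25.  51.5]
h3 167 mean [0.5671 0.1049] rect [566.9 105.2] [19.7 51.1] 17.47 pca 108.0 sz [19.9 51.3]
h3dark 200 mean [0.5653 0.1045] rect [565.3 104.5] [24.4 52.4] 19.59 pca 107.78 sz [24.1 50.6]
gauge 3206 mean [ 0.5142 -0.1954] rect [ 514.8 -195.4] [120.  161.4] 26.35 pca 116.33 sz [120.7 162.4]
[[157 158 155 158 158 156 157 155 156 156 155 157 156 154 156 156 157 160
  158 159]
 [155 155 157 157 155 156 156 155 156 155 154 154 157 161 158 157 159 157
  157 158]
 [156 157 156 155 154 156 155 156 156 155 156 159 151 145 152 156 157 156
  156 156]
 [159 156 155 153 155 156 155 153 154 157 158 144 116 114 141 151 154 156
  159 157]
 [155 154 155 156 155 153 156 156 159 143 121 103  93  93 113 137 153 158
  155 156]
 [154 154 155 1
[... 220 characters left out ...]
 147 156
  158 158]
 [158 157 152 134 105  94  91  92  93  91  95  94 100 122 148 155 157 157
  155 156]
 [158 157 155 136 105  92  91  90  97  93  96 119 144 153 158 158 157 154
  155 155]
 [156 153 154 139 115  96  96  96  96 117 144 151 156 160 156 155 155 156
  154 155]
 [153 152 153 152 128 107  97 117 142 150 157 157 154 155 155 154 156 155
  155 156]
 [153 153 154 152 135 122 142 152 157 158 156 154 155 155 156 155 156 154
  155 157]
 [152 153 153 153 153 154 156 158 156 155 154 155 156 156 156 155 155 155
  154 156]
 [154 155 157 158 159 158 155 156 154 155 157 156 154 155 154 154 154 154
  155 155]
 [156 158 156 156 157 156 156 155 154 155 154 155 154 157 157 155 154 155
  156 157]]
```

```bash
r='{"dp":[-0.066,-0.038,0],"delta_rot":[0,0,0],"fingers":1}'; python3 -m crank '[{"dp":[-0.066,-0.038,0],"delta_rot":[0,0,0],"fingers":1},{"dp":[-0.066,-0.038,0],"delta_rot":[0,0,0],"fingers":1},{"dp":[-0.066,-0.038,0],"delta_rot":[0,0,0],"fingers":1},{"dp":[-0.066,-0.038,0],"delta_rot":[0,0,0],"fingers":1},{"dp":[-0.066,-0.038,0],"delta_rot":[0,0,0],"fingers":1},{"dp":[-0.066,-0.038,0],"delta_rot":[0,0,0],"fingers":1},{"dp":[-0.066,-0.038,0],"delta_rot":[0,0,0],"fingers":1},{"dp":[-0.066,-0.038,0],"delta_rot":[0,0,0],"fingers":1},{"dp":[-0.066,-0.038,0],"delta_rot":[0,0,0],"fingers":1},{"dp":[-0.066,-0.038,0],"delta_rot":[0,0,0],"fingers":1},{"dp":[-0.066,-0.038,0],"delta_rot":[0,0,0],"fingers":1},{"dp":[-0.066,-0.038,0],"delta_rot":[0,0,0],"fingers":1}]' 40
python3 -m crank '[{"dp":[0,0,0],"delta_rot":[0,0,0.0199],"fingers":1},{"dp":[0,0,0],"delta_rot":[0,0,0.0199],"fingers":1},{"dp":[0,0,0],"delta_rot":[0,0,0.0199],"fingers":1},{"dp":[0,0,0],"delta_rot":[0,0,0.0199],"fingers":1},{"dp":[0,0,0],"delta_rot":[0,0,0.0199],"fingers":1},{"dp":[0,0,0],"delta_rot":[0,0,0.0199],"fingers":1},{"dp":[0,0,0],"delta_rot":[0,0,0.0199],"fingers":1},{"dp":[0,0,0],"delta_rot":[0,0,0.0199],"fingers":1},{"dp":[0,0,0],"delta_rot":[0,0,0],"fingers":1},{"dp":[0,0,0],"delta_rot":[0,0,0],"fingers":1}]'
cat >> h.py <<'E'
def need(xyz,yaw):
    "shift (tool axes, normalised) and turn to TCP xyz, pointing down with tool y along yaw deg"
    s=manip.sense(); T=R.from_quat(s["tool_rot"])
    y=np.array([np.cos(np.radians(yaw)),np.sin(np.radians(yaw)),0]); z=np.array([0,0,-1.])
    G=R.from_matrix(np.c_[np.cross(y,z),y,z])
    print("t",round(s["t"],2),"tcp",s["tcp_pos"].round(4),"F",s["force"].round(1),"M",s["ft_torque"].round(2),"gap",round(s["finger_gap"],3),"gf",round(s["gripper_force"],1))
    print("dp",(T.inv().apply(np.array(xyz)-s["tcp_pos"])/.5).round(4),"rot",((T.inv()*G).as_rotvec()/(2*np.pi)).round(4))
E
python3 -c "
from h import *
need([.5252,.2387,.26],17.4)"
```

```text
t: 1.1
tcp_pos: [0.4872, 0.2774, 0.3036]
tool_rot: [0.133, 0.991, -0.0, -0.0]
force: [0.9, 1.3, -0.3]
finger_gap: 0.996
gripper_force: 0.0
t: 1.93
tcp_pos: [0.4861, 0.2789, 0.3036]
tool_rot: [0.59, 0.807, -0.0, -0.0]
force: [-0.4, -0.3, -0.1]
finger_gap: 0.997
gripper_force: 0.0
t 1.93 tcp [0.4861 0.2789 0.3036] F [-0.4 -0.3 -0.1] M [-0.06  0.    0.01] gap 0.997 gf 0.0
dp [-0.1004  0.0501  0.0871] rot [-0.0001  0.      0.0007]
```

```bash
python3 -m crank '[{"dp":[-0.05,0.025,0.02],"delta_rot":[0,0,0.0007],"fingers":1},{"dp":[-0.05,0.025,0.03],"delta_rot":[0,0,0],"fingers":1},{"dp":[0,0,0.03],"delta_rot":[0,0,0],"fingers":1},{"dp":[0,0,0],"delta_rot":[0,0,0],"fingers":1},{"dp":[0,0,0],"delta_rot":[0,0,0],"fingers":1}]'
python3 -c "
from h import *
need([.5252,.2387,.154],17.4)"
```

```text
t: 2.35
tcp_pos: [0.5245, 0.2385, 0.263]
tool_rot: [0.593, 0.805, -0.001, -0.001]
force: [-0.2, -0.5, 0.8]
finger_gap: 1.0
gripper_force: 0.0
t 2.35 tcp [0.5245 0.2385 0.263 ] F [-0.2 -0.5  0.8] M [-0.03 -0.01  0.02] gap 1.0 gf 0.0
dp [-1.00e-04  2.20e-03  2.18e-01] rot [-0.0005 -0.0001 -0.0003]
```

```bash
python3 -m crank '[{"dp":[0,0.001,0.04],"delta_rot":[0,0,0],"fingers":1},{"dp":[0,0,0.05],"delta_rot":[0,0,0],"fingers":1},{"dp":[0,0,0.05],"delta_rot":[0,0,0],"fingers":1},{"dp":[0,0,0.04],"delta_rot":[0,0,0],"fingers":1},{"dp":[0,0,0.03],"delta_rot":[0,0,0],"fingers":1},{"dp":[0,0,0.008],"delta_rot":[0,0,0],"fingers":1},{"dp":[0,0,0],"delta_rot":[0,0,0],"fingers":0},{"dp":[0,0,0],"delta_rot":[0,0,0],"fingers":-0.3},{"dp":[0,0,0],"delta_rot":[0,0,0],"fingers":-0.4}]' 60
python3 -c "
from h import *
need([.5252,.2387,.154],17.4)
shot('side','side1')
p=cv2.imread('pics/side1.png');cv2.imwrite('pics/side1c.png',cv2.resize(p[60:330,150:360],None,fx=2.2,fy=2.2,interpolation=2))"
```

```text
t: 3.1
tcp_pos: [0.5263, 0.2394, 0.1565]
tool_rot: [0.593, 0.805, 0.001, 0.001]
force: [1.1, 0.0, 0.8]
finger_gap: 0.603
gripper_force: 0.0
t 3.1 tcp [0.5263 0.2394 0.1565] F [1.1 0.  0.8] M [ 0.06 -0.    0.01] gap 0.603 gf 0.0
dp [-0.0007 -0.0026  0.0049] rot [ 0.0005  0.     -0.0003]
```

View pics/side1c.png

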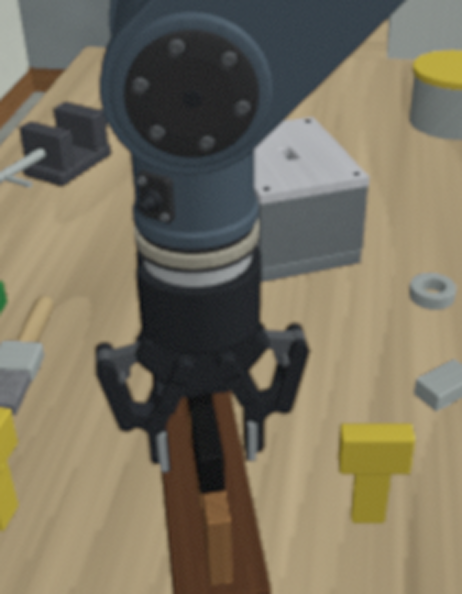

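The picture shows the fingers, at (160,450) and (252,440), straddling the near head at (207,450), roughly centred. I'll close now.

```bash
python3 -m crank '[{"dp":[0,0,0.003],"delta_rot":[0,0,0],"fingers":-0.6},{"dp":[0,0,0],"delta_rot":[0,0,0],"fingers":-0.8},{"dp":[0,0,0],"delta_rot":[0,0,0],"fingers":-1},{"dp":[0,0,0],"delta_rot":[0,0,0],"fingers":-1},{"dp":[0,0,0],"delta_rot":[0,0,0],"fingers":-1},{"dp":[0,0,0],"delta_rot":[0,0,0],"fingers":-1}]' 60
python3 -c "
from h import *
need([.5252,.2387,.154],17.4)"
```

```text
t: 3.65
tcp_pos: [0.526, 0.239, 0.1543]
tool_rot: [0.593, 0.805, 0.001, 0.0]
force: [-1.0, 0.7, 6.4]
finger_gap: 0.202
gripper_force: 58.8
t 3.65 tcp [0.526  0.239  0.1543] F [-1.   0.7  6.4] M [-0.    0.14 -0.04] gap 0.202 gf 58.8
dp [-0.0001 -0.0017  0.0005] rot [ 0.0002  0.     -0.0005]
```

```bash
python3 -m crank '[{"dp":[0,0,-0.015],"delta_rot":[0,0,0],"fingers":-1},{"dp":[0,0,-0.025],"delta_rot":[0,0,0],"fingers":-1},{"dp":[0,0,-0.03],"delta_rot":[0,0,0],"fingers":-1},{"dp":[0,0,-0.03],"delta_rot":[0,0,0],"fingers":-1},{"dp":[0,0,-0.03],"delta_rot":[0,0,0],"fingers":-1},{"dp":[0,0,-0.03],"delta_rot":[0,0,0],"fingers":-1},{"dp":[0,0,-0.03],"delta_rot":[0,0,0],"fingers":-1},{"dp":[0,0,-0.03],"delta_rot":[0,0,0],"fingers":-1},{"dp":[0,0,-0.03],"delta_rot":[0,0,0],"fingers":-1},{"dp":[0,0,-0.03],"delta_rot":[0,0,0],"fingers":-1},{"dp":[0,0,0],"delta_rot":[0,0,0],"fingers":-1},{"dp":[0,0,0],"delta_rot":[0,0,0],"fingers":-1}]' 60
python3 -c "
from h import *
need([.5145,-.1954,.27],26.35)
shot('side','side2')
shot('top','top2')
p=cv2.imread('pics/side2.png');cv2.imwrite('pics/side2c.png',cv2.resize(p[100:300,180:330],None,fx=3,fy=3,interpolation=2))"
```

```text
t: 4.65
tcp_pos: [0.5255, 0.2389, 0.2937]
tool_rot: [0.593, 0.805, 0.0, 0.0]
force: [-0.5, 0.0, -1.9]
finger_gap: 0.203
gripper_force: 58.8
t 4.65 tcp [0.5255 0.2389 0.2937] F [-0.5  0.  -1.9] M [-0.02 -0.04 -0.05] gap 0.203 gf 58.8
dp [-0.823  -0.2783  0.0473] rot [ 0.0001  0.     -0.0253]
```

View pics/side2c.png

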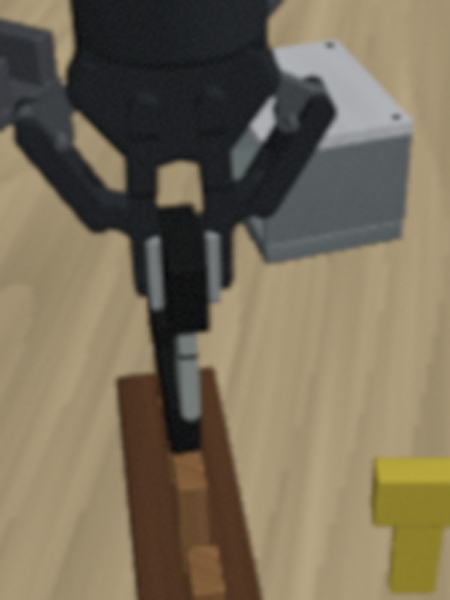

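Held, with the blade at crop (188,340–415), groove line visible near (187,355), gap consistent with an 18 mm head. I'll check the in-hand position and tilt from depth.

Run:
```python
from h import *
d=np.load("pics/side2.npy"); p=cv2.imread("pics/side2.png"); P=cloud("side",d)
a=np.radians(17.4); ex=np.array([np.cos(a),np.sin(a)]); ey=np.array([-np.sin(a),np.cos(a)])
Q=P[...,:2]-[.5255,.2389]; X=Q@ex; Y=Q@ey; Z=P[...,2]
V,U=np.mgrid[:384,:512]
box=(U>225)&(U<255)&(V>160)&(V<245)&(abs(X)<.03)&(abs(Y)<.04)&(Z>.14)
for v in range(165,245,3):
    m=box[v]; 
    if m.any(): print(v,U[v][m].min(),U[v][m].max(),"z",Z[v][m].mean().round(4),"X",X[v][m].min().round(4),X[v][m].max().round(4),"Y",np.sort(Y[v][m])[-4:].round(4),p[v][m].mean(1).astype(int))
```

```text
165 226 254 z 0.2806 X -0.0159 0.0188 Y [0.0152 0.0154 0.0162 0.0164] [25 25 24 23 25 46 94 80 39 28 31 32 31 33 32]
168 226 254 z 0.2668 X -0.0157 0.0189 Y [0.0133 0.0134 0.0134 0.0139] [28 32 34 30 31 40 72 95 98 94 89 89 84 76 67 61 58 67 92 42 30 31 31 35
 31 31]
171 226 254 z 0.2637 X -0.0155 0.0191 Y [0.013  0.0134 0.0134 0.0137] [31 32 33 31 32 33 28 20 24 23 21 21 24 22 22 24 23 23 32 48 53 41 29 31
 32 32 32 31 31]
174 226 254 z 0.2615 X -0.0153 0.0194 Y [0.0131 0.0137 0.0141 0.0146] [31 33 30 35 32 32 31 25 25 25 25 24 22 22 25 23 25 24 23 26 29 30 29 33
 31 31 32 33 32]
177 226 254 z 0.2594 X -0.0154 0.0197 Y [0.0136 0.014  0.0146 0.0153] [31 31 32 32 31 32 32 30 21 23 21 22 22 26 24 24 25 23 25 25 27 35 67 92
 94 81 59 40 31]
180 226 254 z 0.2571 X -0.016 0.02 Y [0.0127 0.0127 0.0129 0.0133] [ 32  37  64  97 121 129 118  73  32  24  21  24  23  22  23  24  24  22
  25  23  24  33  63  99 116 117 103  69  38]
183 226 254 z 0.2543 X -0.0159 0.0201 Y [0.0154 0.0156 0.0161 0.0185] [ 31  37  63  95 114 115 102  71  32  19  24  23  23  20  25  25  25  25
  23  22  23  29  58  9
[... 1701 characters left out ...]
6]
219 239 245 z 0.1947 X -0.0015 0.0055 Y [0.0153 0.0154 0.0162 0.0164] [ 65  69  72  76  78  83 102]
222 239 246 z 0.189 X -0.0025 0.0054 Y [0.0153 0.0154 0.0157 0.0159] [ 82 105 117 119 120 119 118 115]
225 239 246 z 0.1829 X -0.0024 0.0054 Y [0.0152 0.0153 0.0154 0.0158] [ 75 103 117 118 119 118 110  88]
228 240 246 z 0.1798 X -0.0022 0.0054 Y [0.0155 0.0156 0.0158 0.0166] [ 98 116 120 119 119 111  91]
231 240 246 z 0.1736 X -0.002 0.0053 Y [0.0152 0.0152 0.0153 0.016 ] [ 91 114 120 119 119 114  95]
234 241 246 z 0.1701 X -0.0018 0.0052 Y [0.0155 0.0156 0.0164 0.0164] [111 119 119 119 115  98]
237 241 246 z 0.1642 X -0.0016 0.0053 Y [0.0156 0.0157 0.0157 0.0157] [104 119 120 119 115  98]
```

Blade edge sits 13.7 mm inside the head's end, as it should for the 26 mm blade (head 26, blade 13), and it shows no tilt. I'll cross-check the gauge with the side camera.

Run:
```python
from h import *
d=np.load("pics/side0.npy"); p=cv2.imread("pics/side0.png").max(2); P=cloud("side",d); Z=P[...,2]
V,U=np.mgrid[:384,:512]
box=(U>240)&(U<325)&(V>105)&(V<185)
m=box&(abs(Z-np.median(Z[box&(Z>.1)]))<.008); print("topz",np.median(Z[m]))
for nm,mm in(("depth",m),("plane",m)):
    v,u=np.nonzero(mm); X=P[mm][:,:2] if nm=="depth" else plane("side",np.c_[u,v],.110)[:,:2]
    r=cv2.minAreaRect((X*1000).astype(np.float32)); print(nm,X.mean(0).round(4),r)
# slot, dark pixels
for n,f,b,t in(("side","side0",(U>268)&(U<296)&(V>122)&(V<138),0),("top","top0",(U>337)&(U<360)&(V>184)&(V<201),0)):
    g=cv2.imread(f"pics/{f}.png").mean(2); bg=np.median(g[b]); w=np.clip(bg-g-6,0,60)*b
    X=plane(n,np.c_[U.ravel(),V.ravel()],.110)[:,:2]; print(n,"slot",((X*w.reshape(-1,1)).sum(0)/w.sum()).round(4),bg,(w>20).sum())
```

```text
topz 0.1097310722455464
depth [ 0.5126 -0.1826] ((515.4462280273438, -194.38108825683594), (121.04549407958984, 166.24061584472656), 26.167940139770508)
plane [ 0.5125 -0.1813] ((514.2864379882812, -186.85195922851562), (124.82498931884766, 174.34014892578125), 26.143556594848633)
side slot [ 0.5128 -0.1885] 160.33333333333334 22
top slot [ 0.5127 -0.1968] 155.33333333333334 65
```

Run:
```python
from h import *
V,U=np.mgrid[:384,:512]; img=cv2.imread("pics/top0.png"); g=img.mean(2)
c=[]
for u,v in((312,187),(363,161),(383,198),(332,224)):
    b=(abs(U-u)<5)&(abs(V-v)<5); 
    sub=np.where(b,g,999); k=np.unravel_index(sub.argmin(),sub.shape); b=(abs(U-k[1])<3)&(abs(V-k[0])<3)
    w=np.clip(150-g,0,None)*b; uv=[(U*w).sum()/w.sum(),(V*w).sum()/w.sum()]; X=plane("top",uv,.110)[0,:2]; c.append(X); print(k[::-1],g[k],np.round(uv,2),X.round(4))
c=np.array(c);print("bolts",c.mean(0).round(4),np.linalg.norm(np.roll(c,-1,0)-c,axis=1).round(4))
o=cv2.resize(img[150:240,300:400],None,fx=6,fy=6,interpolation=cv2.INTER_CUBIC);cv2.imwrite("pics/g.png",o)
```

```text
(np.int64(308), np.int64(191)) 50.0 [307.29 191.33] [ 0.5194 -0.1   ]
(np.int64(362), np.int64(162)) 51.666666666666664 [362.26 161.35] [ 0.5907 -0.2375]
(np.int64(383), np.int64(197)) 53.666666666666664 [382.62 197.22] [ 0.5011 -0.2819]
(np.int64(328), np.int64(228)) 51.666666666666664 [327.23 228.16] [ 0.429  -0.1446]
bolts [ 0.51  -0.191] [0.1549 0.1    0.155  0.1008]
```

View pics/g.png

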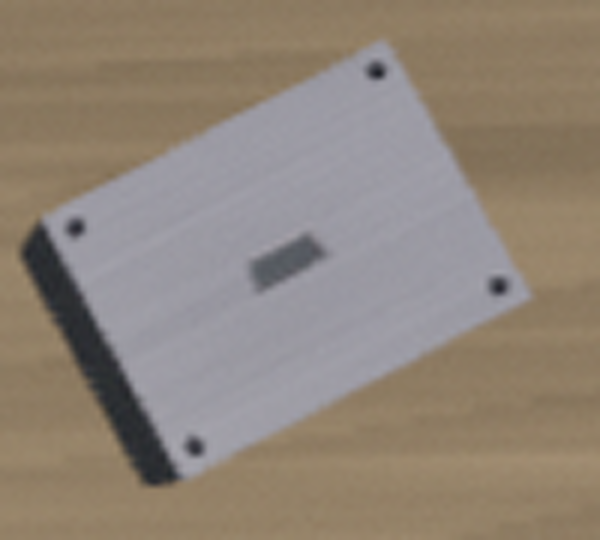

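Run:
```python
from h import *
V,U=np.mgrid[:384,:512]; g=cv2.imread("pics/top0.png").mean(2); c=[]
for x,y in((75,228),(376,70),(499,287),(195,446)):
    u,v=300+(x+.5)/6-.5,150+(y+.5)/6-.5; b=(abs(U-u)<2.8)&(abs(V-v)<2.8)
    w=np.clip(140-g,0,None)*b; c.append(plane("top",[(U*w).sum()/w.sum(),(V*w).sum()/w.sum()],.110)[0,:2])
c=np.array(c); d=np.roll(c,-1,0)-c
print("bolts",c.round(4),c.mean(0).round(4),np.linalg.norm(d,axis=1).round(4),np.degrees(np.arctan2(d[:,1],d[:,0])).round(2))
f=lambda L:plane("top",[(300+(x+.5)/6-.5,150+(y+.5)/6-.5) for x,y in L],.110)[:,:2].mean(0).round(4)
print("corners",f([(42,218),(387,40),(532,296),(180,478)]),"slot",f([(249,264),(312,233),(327,257),(260,292)]))
```

```text
bolts [[ 0.5286 -0.1121]
 [ 0.5907 -0.2376]
 [ 0.5011 -0.2819]
 [ 0.4386 -0.1565]] [ 0.5147 -0.197 ] [0.14   0.1    0.1401 0.1003] [ -63.63 -153.66  116.48   26.26]
corners [ 0.5148 -0.1967] slot [ 0.5128 -0.1973]
```

```bash
python3 -m crank '[{"dp":[-0.04,-0.014,0],"delta_rot":[0,0,0],"fingers":-1},{"dp":[-0.07,-0.024,0],"delta_rot":[0,0,0],"fingers":-1},{"dp":[-0.07,-0.024,0],"delta_rot":[0,0,0],"fingers":-1},{"dp":[-0.07,-0.024,0],"delta_rot":[0,0,0],"fingers":-1},{"dp":[-0.07,-0.024,0],"delta_rot":[0,0,0],"fingers":-1},{"dp":[-0.07,-0.024,0],"delta_rot":[0,0,0],"fingers":-1},{"dp":[-0.07,-0.024,0],"delta_rot":[0,0,0],"fingers":-1},{"dp":[-0.07,-0.024,0],"delta_rot":[0,0,0],"fingers":-1},{"dp":[-0.07,-0.024,0],"delta_rot":[0,0,0],"fingers":-1},{"dp":[-0.07,-0.024,0],"delta_rot":[0,0,0],"fingers":-1},{"dp":[-0.07,-0.024,0],"delta_rot":[0,0,0],"fingers":-1},{"dp":[-0.07,-0.024,0],"delta_rot":[0,0,0],"fingers":-1}]' 60
python3 -m crank '[{"dp":[-0.013,-0.002,0],"delta_rot":[0,0,-0.0125],"fingers":-1},{"dp":[0,0,0],"delta_rot":[0,0,-0.0128],"fingers":-1},{"dp":[0,0,0],"delta_rot":[0,0,0],"fingers":-1},{"dp":[0,0,0],"delta_rot":[0,0,0],"fingers":-1}]'
python3 -c "
from h import *
need([.5147,-.1970,.246],26.36)"
```

```text
t: 5.75
tcp_pos: [0.5117, -0.1906, 0.2919]
tool_rot: [0.593, 0.805, -0.0, -0.002]
force: [1.8, -1.4, -1.2]
finger_gap: 0.198
gripper_force: 58.8
t: 6.08
tcp_pos: [0.513, -0.1954, 0.2921]
tool_rot: [0.529, 0.849, 0.0, -0.002]
force: [0.2, -0.2, -1.7]
finger_gap: 0.204
gripper_force: 58.8
t 6.08 tcp [ 0.513  -0.1954  0.2921] F [ 0.2 -0.2 -1.7] M [ 0.03 -0.02 -0.06] gap 0.204 gf 58.8
dp [-0.0047  0.0017  0.0922] rot [-0.0002 -0.0004 -0.0005]
```

```bash
python3 -m crank '[{"dp":[-0.0047,0.0017,0.02],"delta_rot":[-0.0002,-0.0004,-0.0005],"fingers":-1},{"dp":[0,0,0.03],"delta_rot":[0,0,0],"fingers":-1},{"dp":[0,0,0.03],"delta_rot":[0,0,0],"fingers":-1},{"dp":[0,0,0],"delta_rot":[0,0,0],"fingers":-1},{"dp":[0,0,0],"delta_rot":[0,0,0],"fingers":-1},{"dp":[0,0,0],"delta_rot":[0,0,0],"fingers":-1}]'
python3 -c "
from h import *
need([.5147,-.1970,.246],26.36)
shot('side','side3');shot('top','top3')
p=cv2.imread('pics/side3.png')[85:195,230:330];cv2.imwrite('pics/side3c.png',cv2.resize(p,None,fx=5.4,fy=5.4,interpolation=2))"
```

```text
t: 6.58
tcp_pos: [0.5159, -0.1971, 0.2535]
tool_rot: [0.526, 0.85, -0.0, 0.002]
force: [-0.3, -0.1, -1.3]
finger_gap: 0.203
gripper_force: 58.7
t 6.58 tcp [ 0.5159 -0.1971  0.2535] F [-0.3 -0.1 -1.3] M [-0.02  0.   -0.02] gap 0.203 gf 58.7
dp [ 0.0013 -0.0022  0.015 ] rot [0.0002 0.0005 0.0005]
```

View pics/side3c.png

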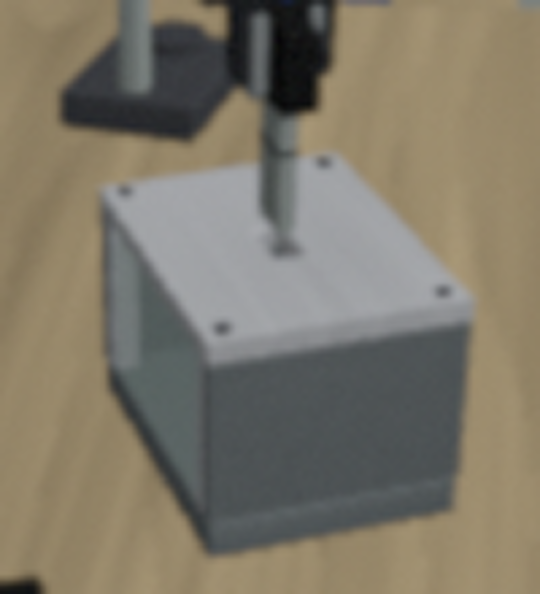

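Blade's lower end is at crop (285,235), with the slot mouth peeking out at (285,248), directly beneath it. I'll let the arm settle and correct.

```bash
python3 -m crank '[{"dp":[0,0,0],"delta_rot":[0,0,0],"fingers":-1},{"dp":[0,0,0],"delta_rot":[0,0,0],"fingers":-1},{"dp":[0,0,0],"delta_rot":[0,0,0],"fingers":-1}]'
python3 -c "
from h import *
need([.5147,-.1970,.246],26.36)"
```

```text
t: 6.93
tcp_pos: [0.5157, -0.1975, 0.2539]
tool_rot: [0.526, 0.85, -0.0, 0.002]
force: [1.2, -0.2, -1.9]
finger_gap: 0.203
gripper_force: 58.8
t 6.93 tcp [ 0.5157 -0.1975  0.2539] F [ 1.2 -0.2 -1.9] M [-0.    0.04 -0.03] gap 0.203 gf 58.8
dp [ 0.0018 -0.0015  0.0159] rot [0.0003 0.0005 0.0004]
```

```bash
python3 -m crank '[{"dp":[0.0018,-0.0016,0.004],"delta_rot":[0.0003,0.0005,0.0004],"fingers":-1},{"dp":[0,0,0.003],"delta_rot":[0,0,0],"fingers":-1},{"dp":[0,0,0],"delta_rot":[0,0,0],"fingers":-1},{"dp":[0,0,0],"delta_rot":[0,0,0],"fingers":-1},{"dp":[0,0,0],"delta_rot":[0,0,0],"fingers":-1}]'
python3 -c "
from h import *
need([.5147,-.1970,.246],26.36)"
```

```text
t: 7.35
tcp_pos: [0.5145, -0.197, 0.2498]
tool_rot: [0.527, 0.85, -0.0, -0.001]
force: [-0.2, 0.5, -1.4]
finger_gap: 0.199
gripper_force: 58.8
t 7.35 tcp [ 0.5145 -0.197   0.2498] F [-0.2  0.5 -1.4] M [ 0.02 -0.    0.01] gap 0.199 gf 58.8
dp [-0.0003  0.0004  0.0077] rot [-0.0001 -0.0001  0.    ]
```

```bash
python3 -m crank '[{"dp":[0,0,0.004],"delta_rot":[0,0,0],"fingers":-1},{"dp":[0,0,0.004],"delta_rot":[0,0,0],"fingers":-1},{"dp":[0,0,0.004],"delta_rot":[0,0,0],"fingers":-1},{"dp":[0,0,0],"delta_rot":[0,0,0],"fingers":-1},{"dp":[0,0,0],"delta_rot":[0,0,0],"fingers":-1}]'
python3 -c "
from h import *
need([.5147,-.1970,.2063],26.36)"
python3 -m crank '[{"dp":[0,0,0.004],"delta_rot":[0,0,0],"fingers":-1},{"dp":[0,0,0.004],"delta_rot":[0,0,0],"fingers":-1},{"dp":[0,0,0],"delta_rot":[0,0,0],"fingers":-1},{"dp":[0,0,0],"delta_rot":[0,0,0],"fingers":-1}]'
python3 -c "
from h import *
need([.5147,-.1970,.2063],26.36)"
```

```text
t: 7.77
tcp_pos: [0.5143, -0.1969, 0.2436]
tool_rot: [0.527, 0.85, -0.0, -0.001]
force: [0.0, 0.4, -2.1]
finger_gap: 0.202
gripper_force: 58.8
t 7.77 tcp [ 0.5143 -0.1969  0.2436] F [ 0.   0.4 -2.1] M [0.07 0.03 0.03] gap 0.202 gf 58.8
dp [-0.0006  0.0006  0.0747] rot [-0.0002 -0.0002  0.    ]
t: 8.1
tcp_pos: [0.5145, -0.197, 0.2398]
tool_rot: [0.527, 0.85, -0.0, -0.0]
force: [0.9, -0.4, -1.9]
finger_gap: 0.204
gripper_force: 58.8
t 8.1 tcp [ 0.5145 -0.197   0.2398] F [ 0.9 -0.4 -1.9] M [-0.01 -0.05 -0.01] gap 0.204 gf 58.8
dp [-0.0002  0.0004  0.067 ] rot [-0.0001 -0.0001  0.    ]
```

No contact, and the tip is already about 6 mm below the hood top. I'll continue.

```bash
python3 -m crank '[{"dp":[0,0,0.004],"delta_rot":[0,0,0],"fingers":-1},{"dp":[0,0,0.005],"delta_rot":[0,0,0],"fingers":-1},{"dp":[0,0,0.005],"delta_rot":[0,0,0],"fingers":-1},{"dp":[0,0,0.005],"delta_rot":[0,0,0],"fingers":-1},{"dp":[0,0,0],"delta_rot":[0,0,0],"fingers":-1},{"dp":[0,0,0],"delta_rot":[0,0,0],"fingers":-1}]'
python3 -c "
from h import *
need([.5147,-.1970,.2063],26.36)"
python3 -m crank '[{"dp":[0,0,0.005],"delta_rot":[0,0,0],"fingers":-1},{"dp":[0,0,0.007],"delta_rot":[0,0,0],"fingers":-1},{"dp":[0,0,0.007],"delta_rot":[0,0,0],"fingers":-1},{"dp":[0,0,0.007],"delta_rot":[0,0,0],"fingers":-1},{"dp":[0,0,0.005],"delta_rot":[0,0,0],"fingers":-1},{"dp":[0,0,0],"delta_rot":[0,0,0],"fingers":-1},{"dp":[0,0,0],"delta_rot":[0,0,0],"fingers":-1},{"dp":[0,0,0],"delta_rot":[0,0,0],"fingers":-1}]'
python3 -c "
from h import *
need([.5147,-.1970,.2063],26.36)"
```

```text
t: 8.6
tcp_pos: [0.5145, -0.197, 0.2302]
tool_rot: [0.527, 0.85, -0.0, -0.001]
force: [0.3, 0.1, -1.7]
finger_gap: 0.201
gripper_force: 59.0
t 8.6 tcp [ 0.5145 -0.197   0.2302] F [ 0.3  0.1 -1.7] M [-0.12 -0.05  0.03] gap 0.201 gf 59.0
dp [-0.0002  0.0004  0.0478] rot [-0.0001 -0.0001  0.    ]
t: 9.27
tcp_pos: [0.5145, -0.197, 0.2149]
tool_rot: [0.527, 0.85, -0.0, -0.0]
force: [1.0, -0.6, -2.6]
finger_gap: 0.201
gripper_force: 59.0
t 9.27 tcp [ 0.5145 -0.197   0.2149] F [ 1.  -0.6 -2.6] M [-0.18 -0.11 -0.04] gap 0.201 gf 59.0
dp [-0.0002  0.0004  0.0171] rot [-0.0001 -0.0001  0.    ]
```

A light side contact is building: about 1.9 N pushing toward slot −y (tool −x). I'll ease that way.

```bash
cat > f.py <<'E'
from h import *
need([.5147,-.1970,.2063],26.36)
s=manip.sense(); M=s["ft_torque"]; F=s["force"]; b=np.array([.895,.445]); a=np.array([-.445,.895])
l=np.array([-M[1],M[0]])/.115; print("lateral from moment: toolx %.2f tooly %.2f | force: %.2f %.2f"%(l@a,l@b,F[:2]@a,F[:2]@b))
E
python3 f.py
python3 -m crank '[{"dp":[-0.0008,0,0],"delta_rot":[0,0,0],"fingers":-1},{"dp":[0,0,0],"delta_rot":[0,0,0],"fingers":-1},{"dp":[0,0,0],"delta_rot":[0,0,0],"fingers":-1}]' >/dev/null; python3 f.py
python3 -m crank '[{"dp":[-0.0008,0,0],"delta_rot":[0,0,0],"fingers":-1},{"dp":[0,0,0],"delta_rot":[0,0,0],"fingers":-1},{"dp":[0,0,0],"delta_rot":[0,0,0],"fingers":-1}]' >/dev/null; python3 f.py
python3 -m crank '[{"dp":[-0.0008,0,0],"delta_rot":[0,0,0],"fingers":-1},{"dp":[0,0,0],"delta_rot":[0,0,0],"fingers":-1},{"dp":[0,0,0],"delta_rot":[0,0,0],"fingers":-1}]' >/dev/null; python3 f.py
```

```text
t 9.27 tcp [ 0.5145 -0.197   0.2149] F [ 1.  -0.6 -2.6] M [-0.18 -0.11 -0.04] gap 0.201 gf 59.0
dp [-0.0002  0.0004  0.0171] rot [-0.0001 -0.0001  0.    ]
lateral from moment: toolx -1.86 tooly 0.19 | force: -0.95 0.65
t 9.52 tcp [ 0.5145 -0.1971  0.215 ] F [-0.7  0.4 -2.1] M [ 0.02 -0.08 -0.02] gap 0.204 gf 59.0
dp [0.     0.0004 0.0173] rot [-0.0001 -0.0002  0.    ]
lateral from moment: toolx -0.14 tooly 0.74 | force: 0.66 -0.40
t 9.77 tcp [ 0.5148 -0.1976  0.215 ] F [ 0.2 -0.  -1.4] M [ 0.06 -0.04 -0.02] gap 0.201 gf 59.0
dp [0.001  0.0004 0.0173] rot [-0.0001 -0.0001  0.    ]
lateral from moment: toolx 0.34 tooly 0.56 | force: -0.10 0.12
t 10.02 tcp [ 0.515  -0.198   0.2149] F [ 0.6 -0.2 -1.2] M [ 0.03 -0.03  0.  ] gap 0.202 gf 59.0
dp [0.0021 0.0004 0.0172] rot [-0.0001 -0.0001  0.    ]
lateral from moment: toolx 0.10 tooly 0.37 | force: -0.46 0.42
```

```bash
python3 -m crank '[{"dp":[0,0.0004,0.005],"delta_rot":[-0.0001,-0.0001,0],"fingers":-1},{"dp":[0,0,0.006],"delta_rot":[0,0,0],"fingers":-1},{"dp":[0,0,0.006],"delta_rot":[0,0,0],"fingers":-1},{"dp":[0,0,0],"delta_rot":[0,0,0],"fingers":-1},{"dp":[0,0,0],"delta_rot":[0,0,0],"fingers":-1},{"dp":[0,0,0],"delta_rot":[0,0,0],"fingers":-1}]' >/dev/null; python3 f.py
python3 -m crank '[{"dp":[0,0.0008,0],"delta_rot":[0,0,0],"fingers":-1},{"dp":[0,0,0],"delta_rot":[0,0,0],"fingers":-1},{"dp":[0,0,0],"delta_rot":[0,0,0],"fingers":-1}]' >/dev/null; python3 f.py
python3 - <<'E'
from h import *
shot('side','side4')
p=cv2.imread('pics/side4.png')[95:155,255:315];cv2.imwrite('pics/side4c.png',cv2.resize(p,None,fx=9,fy=9,interpolation=2))
E
```

```text
t 10.52 tcp [ 0.5151 -0.1979  0.2063] F [ 0.7  0.2 -1.4] M [-0.05  0.04  0.03] gap 0.204 gf 58.9
dp [ 0.002   0.0001 -0.0001] rot [-0. -0.  0.]
lateral from moment: toolx -0.23 tooly -0.54 | force: -0.14 0.75
t 10.77 tcp [ 0.5156 -0.1977  0.2065] F [-0.1  0.3 -1.5] M [-0.08  0.05 -0.04] gap 0.206 gf 58.9
dp [ 0.0021 -0.0009  0.0004] rot [0. 0. 0.]
lateral from moment: toolx -0.39 tooly -0.68 | force: 0.32 0.08
```

View pics/side4c.png

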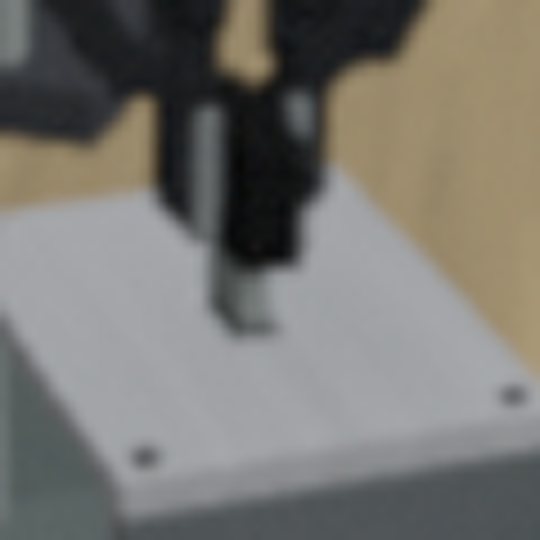

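The blade is down through the slot, with its foot at crop (250,328), and the groove is merging with the mouth. I'll check the groove height more precisely and probe the slot walls to centre it.

```bash
python3 - <<'E'
from h import *
a=np.radians(17.4); ey=np.array([-np.sin(a),np.cos(a)])
c,M,o=cam("side")
g=cv2.imread("pics/side2.png").mean(2)
def zat(u,v,Y):
    r=np.array([(u-c["cx"])/c["fx"],-(v-c["cy"])/c["fy"],-1.])@M.T
    q0=np.array([.5255,.2389])+ey*Y; t=((q0-o[:2])@ey)/(r[:2]@ey); return (o+t*r)[2]
for u in(241,242,243,244):
    col=g[210:228,u]; w=np.clip(112-g[215:224,u],0,None); vg=(np.arange(215,224)*w).sum()/w.sum()
    print(u,col.astype(int),"groove v",vg.round(2),"z",zat(u,vg,.0154).round(4))
print("blade tip col",g[232:250,243].astype(int),[zat(243,v,.0154).round(4) for v in(237,238,239,240,241)],"head low edge",[zat(241,v,.029).round(4) for v in(208,209,210,211,212)])
E
python3 -m crank '[{"dp":[0,0.0008,0],"delta_rot":[0,0,0],"fingers":-1},{"dp":[0,0,0],"delta_rot":[0,0,0],"fingers":-1},{"dp":[0,0,0],"delta_rot":[0,0,0],"fingers":-1}]' >/dev/null; python3 f.py
python3 -m crank '[{"dp":[0,0.0008,0],"delta_rot":[0,0,0],"fingers":-1},{"dp":[0,0,0],"delta_rot":[0,0,0],"fingers":-1},{"dp":[0,0,0],"delta_rot":[0,0,0],"fingers":-1}]' >/dev/null; python3 f.py
```

```text
241 [ 31  67 107 118 119 119 118 114  84  72 104 117 117 118 117 117 115 116] groove v 218.74 z 0.1978
242 [ 34  72 108 118 119 119 120 114  85  76 108 119 119 120 120 118 120 119] groove v 218.65 z 0.1977
243 [ 35  79 110 118 119 118 119 113  81  78 108 118 120 119 119 119 118 119] groove v 218.6 z 0.1976
244 [ 43  86 114 120 121 121 121 113  82  83 110 120 119 118 118 118 120 118] groove v 218.52 z 0.1976
blade tip col [119 119 119 118 119 120 117  96  56  26  18  16  17  18  22  19  16  17] [np.float64(0.1643), np.float64(0.1624), np.float64(0.1605), np.float64(0.1586), np.float64(0.1567)] head low edge [np.float64(0.2269), np.float64(0.2252), np.float64(0.2236), np.float64(0.222), np.float64(0.2203)]
t 11.07 tcp [ 0.5159 -0.1976  0.2064] F [ 0.7 -0.5 -3.1] M [-0.03 -0.03  0.01] gap 0.203 gf 58.9
dp [ 0.002  -0.0016  0.0003] rot [0. 0. 0.]
lateral from moment: toolx -0.35 tooly 0.12 | force: -0.77 0.37
t 11.32 tcp [ 0.5162 -0.1974  0.2064] F [ 0.1  1.1 -1.6] M [-0.04 -0.01 -0.02] gap 0.206 gf 58.9
dp [ 0.002  -0.0025  0.0002] rot [-0. -0.  0.]
lateral from moment: toolx -0.38 tooly -0.07 | force: 0.94 0.54
```

```bash
python3 -m crank '[{"dp":[0,0.0008,0],"delta_rot":[0,0,0],"fingers":-1},{"dp":[0,0,0],"delta_rot":[0,0,0],"fingers":-1},{"dp":[0,0,0],"delta_rot":[0,0,0],"fingers":-1}]' >/dev/null; python3 f.py
python3 -m crank '[{"dp":[0,0.0008,0],"delta_rot":[0,0,0],"fingers":-1},{"dp":[0,0,0],"delta_rot":[0,0,0],"fingers":-1},{"dp":[0,0,0],"delta_rot":[0,0,0],"fingers":-1}]' >/dev/null; python3 f.py
```

```text
t 11.57 tcp [ 0.5166 -0.1972  0.2064] F [ 1.  -0.3 -1.3] M [ 0.   -0.03 -0.01] gap 0.204 gf 58.9
dp [ 0.002  -0.0033  0.0002] rot [0. 0. 0.]
lateral from moment: toolx -0.11 tooly 0.28 | force: -0.71 0.78
t 11.82 tcp [ 0.5167 -0.1971  0.2064] F [-0.2 -0.5 -1.1] M [-0.19  0.18  0.06] gap 0.199 gf 59.1
dp [ 0.002  -0.0036  0.0002] rot [-0.0001 -0.      0.    ]
lateral from moment: toolx -0.79 tooly -2.17 | force: -0.31 -0.40
```

```bash
python3 -m crank '[{"dp":[0,-0.0015,0],"delta_rot":[0,0,0],"fingers":-1},{"dp":[0,-0.0011,0],"delta_rot":[0,0,0],"fingers":-1},{"dp":[0,0,0],"delta_rot":[0,0,0],"fingers":-1},{"dp":[0,0,0],"delta_rot":[0,0,0],"fingers":-1},{"dp":[0,0,0],"delta_rot":[0,0,0],"fingers":-1}]' >/dev/null; python3 f.py
python3 -m crank '[{"dp":[0,0,0],"delta_rot":[0,0,0],"fingers":-1},{"dp":[0,0,0],"delta_rot":[0,0,0],"fingers":-1},{"dp":[0,0,0],"delta_rot":[0,0,0],"fingers":-1}]' >/dev/null; python3 f.py
```

```text
t 12.23 tcp [ 0.5158 -0.1976  0.2064] F [ 0.3  0.2 -2. ] M [0.04 0.02 0.04] gap 0.201 gf 59.0
dp [ 0.0021 -0.0015  0.0003] rot [0. 0. 0.]
lateral from moment: toolx 0.39 tooly 0.01 | force: 0.10 0.35
t 12.48 tcp [ 0.5158 -0.1976  0.2064] F [ 0.5 -0.3 -1.9] M [-0.02 -0.04  0.02] gap 0.199 gf 59.0
dp [ 0.002  -0.0015  0.0002] rot [0. 0. 0.]
lateral from moment: toolx -0.30 tooly 0.24 | force: -0.52 0.28
```

Free on all sides, carrying its weight (about 1.9 N), upright, with the groove at the hood top to within about 0.3 mm. Handing in.

```bash
python3 -c "
from station import manip
print(manip.sign_off())"
```

```text
the job is handed in; nothing more can be done
None
```

I handed the job in at about 12.5 s, with the 26 mm master still gripped upright in the gauge slot, its groove level with the hood top (within about 0.5 mm by my measurements), no side contact felt, and the other two masters untouched in the rack; the hand-in returned no verdict.

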